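# Turn the wax modelling wheel to its pointer

## Robot

A 6-joint arm with a two-finger parallel gripper is mounted at the origin on the work surface. World frame = base frame: x ahead of the robot, y to its left, z up, the work surface at z = 0. Lengths are in mm, angles in rad, forces in N, time in s.
With the tool pointing down it reaches from about 275 to 750 mm from the base axis. Payload 10.2 kg.
Tool frame: the origin (TCP) lies at the very end of the fingers, on their centre line; the grasp point (between the pads) lies 19 mm behind it; z points along the fingers, y is the line along which they close (so a half turn about z gives the same grasp; the last joint's range is limited). The gripper opens to 85 mm and grips with 20 to 120 N. Pads are 22 mm wide; open, the fingers measure 114 mm over their backs; the gripper's body (76 mm by 85 mm) begins 54 mm behind the grasp point. The pads swing forward as they close: fully open they stand 13 mm farther back than shut.
Start: joints at [-1.57, 0.313, 1.498, -0, 1.331, -0.223], TCP at [116.503, -511.916, 231.294] pointing down, gripper open.
Joint ranges: [-2.94, 2.94], [-0.97, 2.17], [0.19, 2.56], [-1.23, 4.37], [0.02, 3.11], [-2.88, 2.88]. Speed limits (rad/s): [2.39, 2.39, 3.01, 3.14, 3.14, 3.14].

## Interface

Orientations are given as a unit quaternion [w, x, y, z].
In Python, from rig import ctrl gives the robot as it stands.
- The arm moves only by the tool step_arm, never from a script. Its argument "increments" is a list of rows, each a list of 3 entries, a list of its own where there are three numbers: the shift along the tool's x, y, z in cm, then the turn, a rotation vector about the tool's x, y, z in degrees, then the opening in per cent of the stroke, from 0 (shut) to 100 (fully open). A call has 1 to 8 rows; each row is the pose to reach, as a shift and turn from the pose commanded when the call began, along the tool's axes at that moment; what a row does not reach only later rows make up. A row lasts 1/8 s, in which the tool goes at most 62.5 mm and 10.7 degrees, less where a joint would pass 70% of its speed; a pose out of reach is approached as far as the arm can. A call with a gripper value outside its range is refused whole. The fingers move at their own pace and stop on an object; "squeeze" is the grip in N (left out, the last holds). Time passes only in rows, so rows that repeat a pose let the fingers close. It gives the time, the measured TCP pose, the force, the opening and the grip force at its end, in the units of the state.
- ctrl.sense(): the state, without advancing time (a new reading comes with each control period).
- ctrl.capture(name): name is "scene" or "top"; returns a dict with "img" (420x560x3 uint8, red, green, blue), "fx", "fy", "cx", "cy" (pixels), "extrinsics" (4x4, takes a point from camera to world coordinates). Camera axes: x right, y down, z forward; pixel columns grow to the right and rows downward; lengths in mm; the calibration is good to about 2 mm. A picture is of the moment at which its call begins. There is no depth.
- ctrl.finish_job(): hands the job in; it is judged then, once.
The state is a dict: "time_s": time; "joints": joint angles; "dq": joint speeds; "tau": joint torques, N m; "eef_pos": TCP position; "ee_rot": TCP orientation; "force": force on the tool from outside, world axes, zero at the start; "wrist_torque": the same for the moment, N m; "grip_width": opening from 0.0 (shut) to 1.0 (fully open); "grip_force": force on a finger pad.
Only numpy, scipy, OpenCV 4.12 (cv2) and the standard library are available. Lean on these libraries where they do the work, as an engineer would, in place of code of your own. Each camera call takes 0.05 s, during which the arm holds its last target. There are 200 camera calls.

## Task

Turn the sculptor's modelling wheel until its red peg stands right at the yellow pointer, so that the toes of the wax foot face the pointer, and leave the wheel at rest there. Do not shift or tip the little wax figurine standing nearby.

Things in the scene. Friction and masses are not known exactly. Their poses are not given: they have to be found in the camera images.
- wheel: pale-wood disc, 230 mm across, top 60 mm above the table, turning freely about a vertical axis on a fixed iron stand; about 1.5 N at a peg turns it, and it stops when let go. Origin on the axis, 45 mm up. Pegs 20 mm thick, tops 105 mm up, stand 100 mm from the axis: red on its +x, blue at +120 deg, white at -120 deg. Fixed brown wax foot, within 65 mm of the axis, 48 mm high, toes to +x.
- red_peg (a point): centre of the top of the red peg, 105 mm above the table, 100 mm from the wheel's axis; it turns with the wheel
- mark (a point): where the red peg's top centre belongs: 100 mm from the wheel's axis, 105 mm above the table, in line with the yellow pointer. That is a flat arrow head fixed to the stand outside the rim, its top level with the disc's, aiming at the axis: tip 121 mm, 48 mm wide end about 169 mm from the axis.
- figurine: bystander: small dark-brown wax figurine standing upright, 114 mm tall with a round 56 mm foot, loose on the table; origin at the centre of its underside, z up

How it is judged:
By the outcome, as a careful person would: the job done as asked, in the order asked, and still so for the second after the job is handed in, with the robot touching nothing.
It also fails if it takes over 40 s, if anything falls off the work surface, if the arm or the gripper's body presses on something with over 40 N, if the wrist force passes 120 N, or if a joint passes its speed limit or range.

## Working session

There is one attempt and no reset: what is moved stays moved. The work goes in short steps, Python scripts to look and compute and a tool call to move; the robot and the scene stay as the last step left them, time stands still between calls to the robot, and variables do not carry over. Pictures are saved under pics/ and viewed, at most 10 in all, crops included, and the job is handed in when it is done.

Besides the shell and the picture viewer there is one more tool, called after "Request:" as a command line: name --argument value ..., lists and objects as JSON in quotes. step_arm: Moves the arm, as the interface text tells. Its arguments: {"type":"object","properties":{"increments":{"type":"array"},"squeeze":{"type":"number"}},"required":["increments"]}

```bash
mkdir -p pics; python3 - <<'E'
from rig import ctrl
import cv2, numpy as np
a=[]
for n in("scene","top"):
    c=ctrl.capture(n); cv2.imwrite(f"pics/{n}0.png",c["img"][:,:,::-1]); print(n,c["fx"],c["fy"],c["cx"],c["cy"],np.round(c["extrinsics"],3).tolist())
s=ctrl.sense();print(s)
E
```

```text
scene 443.4025722282164 443.4025722282164 280.5461277192637 214.5437328890278 [[-0.265, 0.749, -0.607, 1312.853], [0.964, 0.194, -0.181, 201.259], [-0.018, -0.633, -0.774, 1036.645], [0.0, 0.0, 0.0, 1.0]]
top 473.74159292691144 473.74159292691144 271.83861887575404 209.4731666630866 [[-0.012, -0.999, 0.052, 502.964], [-1.0, 0.012, 0.001, 9.857], [-0.002, -0.052, -0.999, 1221.35], [0.0, 0.0, 0.0, 1.0]]
{'time_s': 0.1, 'joints': array([-1.57044070e+00,  3.13411414e-01,  1.49835719e+00,  8.90445239e-06,
        1.33103471e+00, -2.23406909e-01]), 'dq': array([ 6.79842711e-04,  4.27490917e-04, -9.27263819e-04, -9.36671981e-05,
        5.30168521e-04,  1.53416731e-04]), 'tau': array([ 3.79222445e-03, -4.12897217e+01, -2.60138047e+01, -9.56017993e-05,
        3.01245709e-03, -1.05341587e-05]), 'eef_pos': array([ 116.4841806 , -511.67244199,  230.78490114]), 'ee_rot': array([-6.01092595e-04,  9.93747753e-01,  1.11646930e-01,  7.16678223e-05]), 'force': array([-0.39174347, -0.22307216, -0.78905314]), 'wrist_torque': array([ 0.00597006, -0.02909713, -0.00142201]), 'grip_force': 0.0, 'grip_width': 0.9991978482455988}
```

View pics/scene0.png

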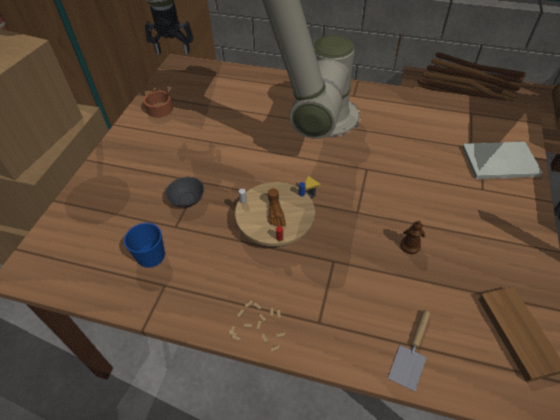

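View pics/top0.png

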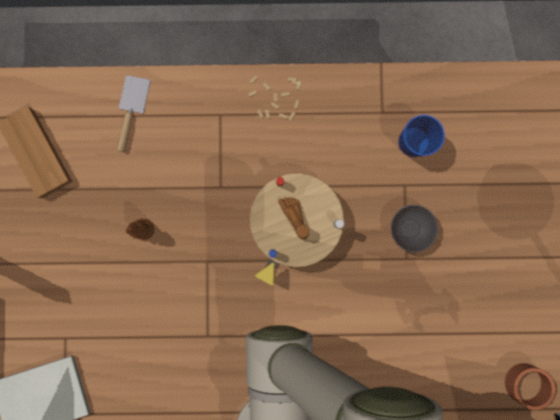

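The scene and top views agree. In the top view the wheel centre is near (297,220), the red peg (280,182), blue (273,254), white (339,224) and the yellow pointer about (267,273). The figurine is far off at (141,229).

```bash
cat >h.py <<'E'
from rig import ctrl
import cv2, numpy as np
def ray(c,p,z):
    E=c["extrinsics"]; d=E[:3,:3]@np.array([(p[0]-c["cx"])/c["fx"],(p[1]-c["cy"])/c["fy"],1]); o=E[:3,3]
    return (o+d*(z-o[2])/d[2])
def blobs(c,name,box):
    h=cv2.cvtColor(c["img"],cv2.COLOR_RGB2HSV).astype(int); H,S,V=h[...,0],h[...,1],h[...,2]
    m={"red":((H<6)|(H>174))&(S>190)&(V>90),"blue":(H>105)&(H<130)&(S>140)&(V>70),"white":(S<50)&(V>150),
       "yellow":(H>22)&(H<34)&(S>150)&(V>120)}[name].astype(np.uint8)
    x0,y0,x1,y1=box; k=np.zeros_like(m); k[y0:y1,x0:x1]=m[y0:y1,x0:x1]
    n,l,st,ce=cv2.connectedComponentsWithStats(k)
    if n<2: return None
    i=1+np.argmax(st[1:,4]); return (l==i).astype(np.uint8),ce[i],st[i]
def fit(c,box=(235,165,355,300)):
    """pegs (top z=105) -> axis, pointer"""
    P={}
    for n in("red","blue","white"):
        b=blobs(c,n,box)
        if b: P[n]=ray(c,b[1],103)[:2]; print(n,b[1].round(1),b[2][4],P[n].round(1))
    b=blobs(c,"yellow",box)
    if b:
        t=cv2.minEnclosingTriangle(np.argwhere(b[0])[:,::-1].astype(np.int32).reshape(-1,1,2))[1]
        print("yellow",b[1].round(1),b[2][4],ray(c,b[1],60)[:2].round(1),[ray(c,q,60)[:2].round(1).tolist() for q in t.reshape(-1,2)])
        P["yellow"]=ray(c,b[1],60)[:2]
    return P
E
python3 - <<'E'
from h import *
for n,box in(("top",(235,165,355,300)),("scene",(225,170,325,250))):
    c=ctrl.capture(n); P=fit(c,box)
    if all(k in P for k in("red","blue","white")):
        A=np.array([P[k] for k in("red","blue","white")]); C=A.mean(0); print("axis",C,"r",np.linalg.norm(A-C,axis=1),"sides",[np.linalg.norm(A[i]-A[i-1]) for i in range(3)])
        for k in P: d=P[k]-C; print(k,np.degrees(np.arctan2(d[1],d[0])),np.linalg.norm(d))
    # rim
E
```

```text
blue [272.5 253.2] 16 [457.7  10.8]
white [339.3 223.2] 59 [ 526.3 -147.7]
red [279.3 229.7] 24 [631.7  -7. ]
blue [301.7 188.3] 49 [472.3  15.2]
white [241.8 190.7] 21 [ 524.  -147.9]
yellow [310.7 182.9] 88 [405.2  27.6] [[432.5, 18.6], [403.5, 54.9], [377.2, 7.6]]
axis [542.65662162 -46.5967953 ] r [ 97.41354047  93.59924048 103.05981817] sides [np.float64(177.3714468495972), np.float64(160.86983946454075), np.float64(171.0990648995719)]
red 23.977503433149206 97.4135404712104
blue 138.70795759887662 93.59924047661363
white -100.4433257695473 103.05981816655353
yellow 151.65175148129762 156.19327762502175
```

```bash
python3 - <<'E'
from h import *
c=ctrl.capture("top"); h=cv2.cvtColor(c["img"],cv2.COLOR_RGB2HSV)
for p in((280,182),(273,254),(339,224),(265,274),(310,190),(325,250),(240,220),(228,190),(260,215)): print(p,h[p[1]-1:p[1]+2,p[0]-1:p[0]+2].reshape(-1,3).mean(0).round(),h[p[1],p[0]])
im=cv2.resize(c["img"][160:300,230:360],None,fx=4,fy=4,interpolation=cv2.INTER_CUBIC); cv2.imwrite("pics/crop1.png",im[:,:,::-1])
E
```

```text
(280, 182) [  2. 179. 172.] [  2 177 176]
(273, 254) [111. 146. 141.] [112 146 143]
(339, 224) [  7.   8. 191.] [ 13   9 191]
(265, 274) [ 24. 144. 189.] [ 24 146 188]
(310, 190) [ 18.  86. 186.] [ 19  87 187]
(325, 250) [ 18.  91. 166.] [ 18  94 165]
(240, 220) [ 13. 119. 131.] [ 13 119 131]
(228, 190) [ 13. 118. 130.] [ 14 122 132]
(260, 215) [ 17.  92. 159.] [ 17  91 157]
```

View pics/crop1.png

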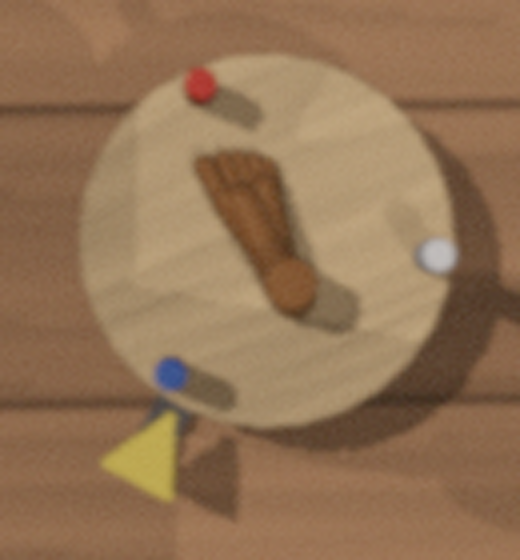

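The crop (×4) shows all three pegs cleanly. The pointer tip is at crop (178,412), aiming at the axis, and the blue peg stands almost at it, so red has about 115–120° to go.

```bash
sed -i 's/(S>190)&(V>90)/(S>145)\&(V>90)/; s/(S>140)&(V>70)/(S>110)\&(V>70)/; s/(H>22)&(H<34)&(S>150)/(H>20)\&(H<34)\&(S>115)/' h.py
cat >>h.py <<'E'
def measure():
    c=ctrl.capture("top"); P=fit(c); img=c["img"]
    h=cv2.cvtColor(img,cv2.COLOR_RGB2HSV); m=cv2.inRange(h,(14,40,100),(21,112,255)); k=np.zeros_like(m); k[165:285,240:355]=m[165:285,240:355]
    k=cv2.morphologyEx(k,cv2.MORPH_OPEN,np.ones((3,3)))
    ct=max(cv2.findContours(k,cv2.RETR_EXTERNAL,cv2.CHAIN_APPROX_NONE)[0],key=cv2.contourArea)
    (u,v),(a,b),_=cv2.fitEllipse(cv2.convexHull(ct)); print("disc",u,v,a,b,"centre",ray(c,(u,v),60)[:2], "diam~",a*1161/c["fx"])
    return P
E
python3 - <<'E'
from h import *
P=measure()
A=np.array([P[k] for k in("red","blue","white")]); C=A.mean(0); print("axis",C,"r",np.linalg.norm(A-C,axis=1))
for k in P: d=P[k]-C; print(k,np.degrees(np.arctan2(d[1],d[0])),np.linalg.norm(d))
c=ctrl.capture("top"); print(ray(c,(141,229),50))
E
```

```text
red [279.7 181. ] 44 [628.1  -8.4]
blue [272.6 253.1] 31 [458.   10.6]
white [339.3 223.1] 60 [ 526.5 -147.7]
yellow [266.8 274. ] 246 [405.5  25.2] [[402.9, 56.6], [376.0, 10.6], [437.0, 9.8]]
disc 296.1451110839844 219.64234924316406 94.75469207763672 94.94483184814453 centre [537.23273785 -48.17844761] diam~ 232.2156195373551
axis [537.5197425  -48.51060866] r [99.03757889 99.06091995 99.78782591]
red 23.884549823118085 99.03757889411858
blue 143.39060643214822 99.06091994543165
white -96.35084450207451 99.78782590945164
yellow 150.81819633223964 151.24758137283416
[519.07999903 335.08315883  50.        ]
```

Request:
step_arm --increments '[[[61.1,-37.8,0],[0,0,-11],70],[[61.1,-37.8,0],[0,0,-11],70],[[61.1,-37.8,0],[0,0,-11],70],[[61.1,-37.8,0],[0,0,-11],70],[[61.1,-37.8,0],[0,0,-11],70],[[61.1,-37.8,0],[0,0,-11],70],[[61.1,-37.8,0],[0,0,-11],70],[[61.1,-37.8,0],[0,0,-11],70]]' --squeeze 20

```text
time_s: 1.35
eef_pos: [474.0, -159.3, 231.5]
ee_rot: [0.0, 0.978, 0.206, 0.0]
force: [0.8, -0.4, 0.9]
grip_width: 0.697
grip_force: 0.0
```

Request:
step_arm --increments '[[[20.2,-7.6,3],[0,0,0],70],[[20.2,-7.6,3],[0,0,0],70],[[20.2,-7.6,5],[0,0,0],70],[[20.2,-7.6,7],[0,0,0],70],[[20.2,-7.6,7],[0,0,0],70],[[20.2,-7.6,7],[0,0,0],70],[[20.2,-7.6,7],[0,0,0],70]]'

```text
time_s: 2.22
eef_pos: [626.9, -10.9, 162.8]
ee_rot: [0.0, 0.979, 0.206, 0.001]
force: [-0.7, 0.0, 0.4]
grip_width: 0.7
grip_force: 0.0
```

```bash
python3 - <<'E'
from h import *
s=ctrl.sense(); print(s["eef_pos"],s["ee_rot"],s["joints"].round(2))
R=cv2.Rodrigues
w,x,y,z=s["ee_rot"]; from scipy.spatial.transform import Rotation as Q
M=Q.from_quat([x,y,z,w]).as_matrix()
print("cm",M.T@(np.array([628.8,-7.9,72])-s["eef_pos"])/10)
c=ctrl.capture("scene"); cv2.imwrite("pics/s2.png",cv2.resize(c["img"][100:300,180:380],None,fx=3,fy=3)[:,:,::-1])
E
```

```text
[626.85128728 -10.94422989 162.77485592] [4.89420766e-04 9.78592543e-01 2.05804481e-01 9.54669604e-04] [-0.2   0.59  1.26 -0.    1.29  0.95]
cm [ 0.28585197 -0.21240361  9.07769608]
```

View pics/s2.png

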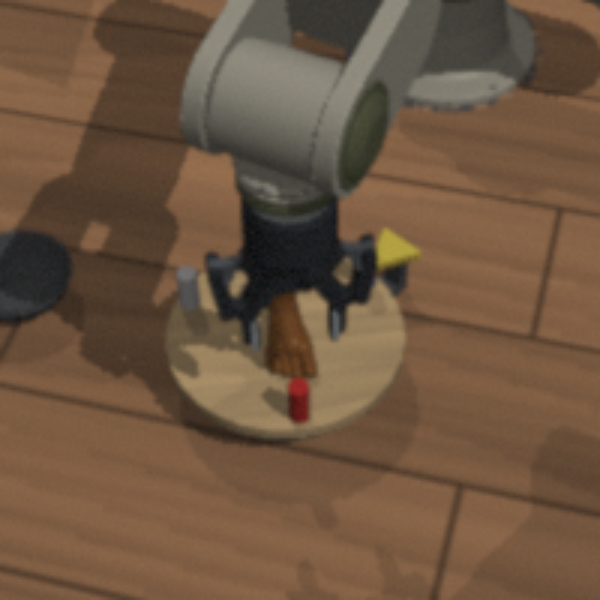

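The gripper sits above the red peg (crop 298,400) with a finger on either side. I'll lower it, then close gently.

Request:
step_arm --increments '[[[0.2,-0.2,3],[0,0,0],70],[[0.2,-0.2,6],[0,0,0],70],[[0.2,-0.2,8.8],[0,0,0],70],[[0.2,-0.2,8.8],[0,0,0],70],[[0.2,-0.2,8.8],[0,0,0],10],[[0.2,-0.2,8.8],[0,0,0],10],[[0.2,-0.2,8.8],[0,0,0],10],[[0.2,-0.2,8.8],[0,0,0],10]]'

```text
time_s: 3.28
eef_pos: [628.5, -7.5, 74.9]
ee_rot: [0.001, 0.978, 0.206, 0.001]
force: [-1.1, -0.3, 7.2]
grip_width: 0.225
grip_force: 20.5
```

Opening is 19 mm, so the peg is held. Next I turn it along the arc in 42° chunks.

Request:
step_arm --increments '[[[-0.05,-1.05,0],[0,0,-6],10],[[-0.22,-2.08,0],[0,0,-12],10],[[-0.49,-3.09,0],[0,0,-18],10],[[-0.86,-4.07,0],[0,0,-24],10],[[-1.34,-5.0,0],[0,0,-30],10],[[-1.91,-5.88,0],[0,0,-36],10],[[-2.57,-6.69,0],[0,0,-42],10],[[-2.57,-6.69,0],[0,0,-42],10]]'

```text
time_s: 4.28
eef_pos: [577.6, 43.4, 74.8]
ee_rot: [0.001, 0.839, 0.544, 0.001]
force: [-1.2, -2.0, 6.2]
grip_width: 0.226
grip_force: 20.7
```

Request:
step_arm --increments '[[[-0.05,-1.05,0],[0,0,-6],10],[[-0.22,-2.08,0],[0,0,-12],10],[[-0.49,-3.09,0],[0,0,-18],10],[[-0.86,-4.07,0],[0,0,-24],10],[[-1.34,-5.0,0],[0,0,-30],10],[[-1.91,-5.88,0],[0,0,-36],10],[[-2.57,-6.69,0],[0,0,-42],10],[[-2.57,-6.69,0],[0,0,-42],10]]'

```text
time_s: 5.28
eef_pos: [506.6, 46.9, 74.9]
ee_rot: [0.002, 0.589, 0.808, 0.001]
force: [0.3, -2.5, 6.3]
grip_width: 0.225
grip_force: 20.8
```

Request:
step_arm --increments '[[[-0.05,-1.05,0],[0,0,-6],10],[[-0.22,-2.08,0],[0,0,-12],10],[[-0.49,-3.09,0],[0,0,-18],10],[[-0.86,-4.07,0],[0,0,-24],10],[[-1.34,-5.0,0],[0,0,-30],10],[[-1.91,-5.88,0],[0,0,-36],10],[[-2.65,-6.78,0],[0,0,-42.7],10],[[-2.65,-6.78,0],[0,0,-42.7],10]]'

```text
time_s: 6.28
eef_pos: [450.7, 0.6, 74.8]
ee_rot: [0.002, 0.254, 0.967, -0.0]
force: [2.7, -1.5, 7.5]
grip_width: 0.229
grip_force: 20.9
```

Request:
step_arm --increments '[[[0,0,0],[0,0,0],10],[[0,0,0],[0,0,0],10]]'

```text
time_s: 6.52
eef_pos: [450.9, 1.0, 74.8]
ee_rot: [0.002, 0.254, 0.967, -0.0]
force: [1.4, -1.4, 8.2]
grip_width: 0.228
grip_force: 20.9
```

```bash
python3 - <<'E'
from h import *
s=ctrl.sense(); d=s["eef_pos"][:2]-[537.4,-48.4]; print(s["eef_pos"],np.degrees(np.arctan2(d[1],d[0])),np.hypot(*d),s["force"])
c=ctrl.capture("top"); cv2.imwrite("pics/t3.png",cv2.resize(c["img"][150:310,220:380],None,fx=3.7,fy=3.7)[:,:,::-1])
E
```

```text
[450.87498722   0.96036145  74.82242848] 150.29632007810932 99.61437204952225 [ 1.43091015 -1.36972228  8.24998444]
```

View pics/t3.png

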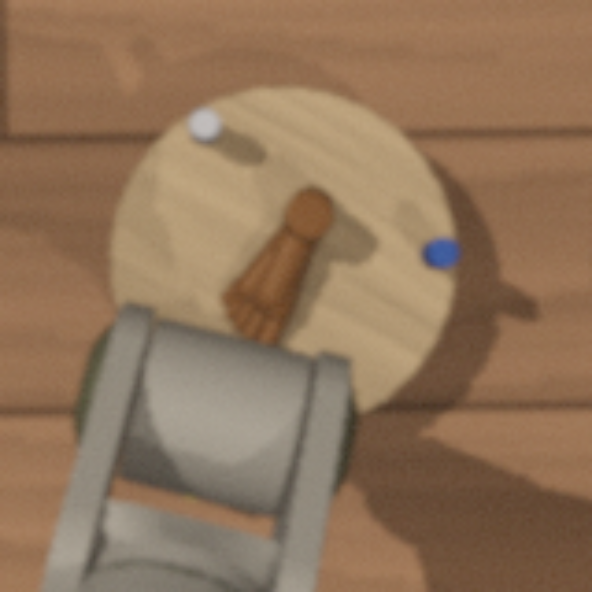

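The wheel has turned: white is now at crop (205,125), blue at (441,253), and the toes point towards the robot where the pointer is. I'll open, lift clear and check.

Request:
step_arm --increments '[[[0,0,0],[0,0,0],50],[[0,0,0],[0,0,0],60],[[0,0,0],[0,0,0],60],[[0,0,-3],[0,0,0],60],[[0,0,-8],[0,0,0],60],[[0,0,-14],[0,0,0],60],[[0,20,-14],[0,0,0],60],[[0,20,-14],[0,0,0],60]]'

```text
time_s: 7.58
eef_pos: [511.7, 111.5, 214.2]
ee_rot: [0.001, 0.255, 0.967, 0.0]
force: [-0.0, -0.3, -0.9]
grip_width: 0.599
grip_force: 0.0
```

Request:
step_arm --increments '[[[0,12,-4],[0,0,0],60],[[-6,20,-6],[0,0,0],60],[[-10,24,-6],[0,0,0],60],[[-10,24,-6],[0,0,0],60],[[-10,24,-6],[0,0,0],60],[[-10,24,-6],[0,0,0],60]]'

```text
time_s: 8.32
eef_pos: [716.9, 270.8, 271.1]
ee_rot: [-0.001, 0.254, 0.967, -0.0]
force: [-0.2, -0.0, -0.4]
grip_width: 0.602
grip_force: 0.0
```

```bash
python3 - <<'E'
from h import *
P=measure(); C=np.array([537.4,-48.4])
for k in P: d=P[k]-C; print(k,np.degrees(np.arctan2(d[1],d[0])),np.linalg.norm(d))
c=ctrl.capture("top"); cv2.imwrite("pics/t4.png",cv2.resize(c["img"][150:310,220:380],None,fx=3.7,fy=3.7)[:,:,::-1])
E
```

```text
red [276.8 256.1] 36 [450.8   0.8]
blue [338.7 218.1] 43 [ 538.4 -146.6]
white [276. 181.] 22 [6.282e+02 4.000e-01]
yellow [266.6 274.3] 261 [404.8  25.9] [[404.7, 62.6], [375.9, 11.0], [436.4, 5.2]]
disc 296.1176452636719 219.6232147216797 94.04198455810547 95.49789428710938 centre [537.28047967 -48.11181314] diam~ 230.46898499538142
red 150.40509464519576 99.58485885538857
blue -89.38851518186215 98.25222055509656
white 28.24607560898402 103.0562052818228
yellow 150.75448240951266 152.00753660363023
```

View pics/t4.png

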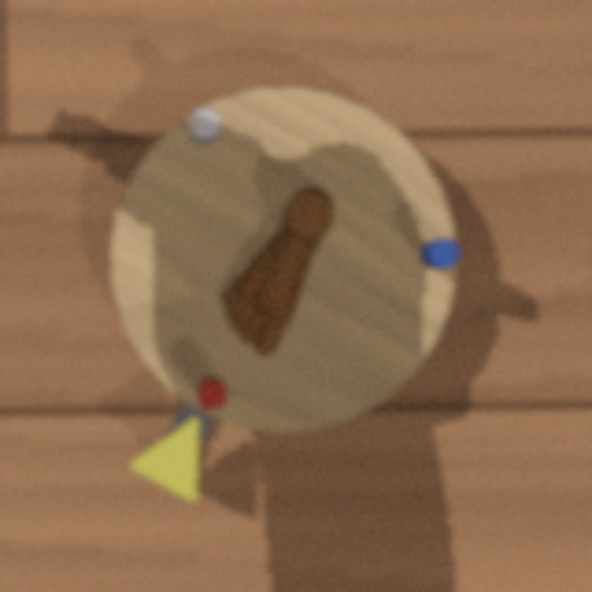

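The red peg, at crop (210,393), stands right at the pointer tip, at 150.4° against 150.8° for the pointer. The toes face it and the arm is clear, so I'm handing in.

```bash
python3 -c "
from rig import ctrl
print(ctrl.finish_job())"
```

```text
the job is handed in; nothing more can be done
None
```

The wheel is at rest with its red peg at the yellow pointer (about 0.4° off in the last picture) and the toes facing it; the arm stayed well clear of the figurine, though I didn't re-measure it, and the job was handed in at about 8.5 s.

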